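Pin the keeper bar of the spoon-carving rest

TASK

Swing the steel keeper bar of the sloping carving rest over the spoon until its eye is fully home between the two plates of the fork. Then take the headed steel pin out of the small wooden block and push it through the fork and the eye until its flange sits flush on the fork, and let go. Do not disturb the sanding block and the two jars.

Things in the scene. Friction and masses are not known exactly. Their poses are not given: they have to be found in the camera images.
- rest: Carving rest: fixed wooden stand, about 180 x 260 mm, whose deck slopes at 30 degrees, rising along the stand's own x (away from the robot at yaw 0). Origin on the table under the deck's centre, z up. It carries a fixed spoon blank, the steel fork and the swinging steel keeper bar. The robot may touch it.
- fork_hole (a point): Centre of the 12 mm hole's mouth, on the outer face of the fork's upper plate, 45 mm above the deck. Axes: z = deck normal = hole axis, pointing up out of the deck; x up the slope; y level. Fork: two plates 8 mm thick, 13 mm apart, coaxial holes (2 mm chamfer); they reach 18 mm down-slope of here and 22 mm to each y side; open down-slope, a web joins them 22 to 30 mm up-slope. Nothing above.
- bar_pivot (a point): Point on the keeper bar's pivot axis at the height of the bar's upper face (36 mm above the deck), 170 mm to the +y side of fork_hole. Axes as fork_hole. The pivot's bolt head rises 8 mm above the bar.
- bar_post (a point): Centre of the round wooden post, the bar's handle: 14 mm in diameter, square to the deck, on the bar's upper face, 100 mm from the pivot axis. The post's top is 11 mm above this point, the bar's upper face 19 mm below it. The bar is 20 mm wide and 10 mm thick. Axes turn with the bar: z = deck normal, y from eye to pivot.
- bar (a joint): Swing of the keeper bar about the deck normal, rad. 0 = closed against its stop, the 13 mm hole of its eye (30 mm wide, 10 mm thick, 170 mm from the pivot) in line with the fork's holes; larger = free end swung down-slope, out of the fork. Stiff with friction, about 2 N at the post; it stays where it is left.
- pin_knob (a point): Centre of the round knob of the headed steel pin: knob 18 mm in diameter, 24 mm high; below it a flange 24 mm in diameter, 4 mm thick, its underside 16 mm below this point. z runs along the pin, from tip to knob. At the start it stands upright in a hole of a fixed wooden block, 70 x 70 x 45 mm high, flange on the block's top. 50 g.
- pin_tip (a point): End of the pin's shank, 52 mm below pin_knob along the pin. The shank is 10 mm in diameter, 36 mm long below the flange, its last 7 mm tapered to 5 mm. Axes as pin_knob.
- sander: Cork sanding block, 56 x 85 x 24 mm, a bystander lying on the table near the robot; origin at the centre of its underside.
- ochre_jar: Small jar with ochre paint and a black lid, 39 mm in diameter, 48 mm high, a bystander; origin at the centre of its underside.
- white_jar: Small white jar, 42 mm in diameter, 64 mm high, a bystander; origin at the centre of its underside.

How it is judged:
By the outcome, as a careful person would: the job done as asked, in the order asked, and still so for the second after the job is handed in, with the robot touching nothing.
It also fails if it takes over 58 s, if anything falls off the work surface, if the arm or the gripper's body presses on something with over 40 N, if the wrist force passes 120 N, or if a joint passes its speed limit or range.

ROBOT

A 7-joint arm with a two-finger parallel gripper is mounted at the origin on a cart in front of the work surface, level with it; the furniture and walls round the work are solid. World frame = base frame: x ahead of the robot, y to its left, z up, the work surface at z = 0. Lengths are in mm, angles in rad, forces in N, time in s.
With the tool pointing down it reaches from about 425 to 800 mm from the base axis. Payload 8.3 kg.
Tool frame: the origin (TCP) lies midway between the tips of the shut fingers; the grasp point (between the pads) lies 19 mm behind it; z points along the fingers, y is the line along which they close (so a half turn about z gives the same grasp; the last joint's range is limited). The gripper opens to 85 mm and grips with 20 to 120 N. Pads are 22 mm wide; open, the fingers measure 114 mm over their backs; the gripper's body (76 mm by 85 mm) begins 54 mm behind the grasp point. The pads swing forward as they close: fully open they stand 13 mm farther back than shut.
Start: joints at [-1.17, 0.383, 0.016, 1.37, -0.006, 1.388, -0.046], TCP at [279.54, 558.98, 207.479] pointing down, gripper open.
Joint ranges: [-2.95, 2.95], [-0.25, 2.06], [-1.52, 1.56], [0.18, 2.33], [-1.44, 4.58], [0.02, 2.06], [-3.01, 3.01]. Speed limits (rad/s): [2.39, 2.39, 3.01, 3.01, 3.14, 3.14, 3.14].

INTERFACE

Orientations are given as a unit quaternion [x, y, z, w].
In Python, from plant import arm gives the robot as it stands.
- The arm moves only by the tool drive_tool, never from a script. Its argument "commands" is a list of rows, each an object with "translation": the shift along the tool's x, y, z in cm, a list of three; "delta_rot": the turn, a rotation vector about the tool's x, y, z in rad, a list of three; "hand": the closure in counts, from 0 (fully open) to 255 (shut). A call has 1 to 10 rows; each row shifts and turns the commanded pose from where the row before left it, along the tool's axes as they then stand; what a row does not reach is not made up. A row lasts 1/8 s, in which the tool goes at most 62.5 mm and 10.7 degrees, less where a joint would pass 70% of its speed; a pose out of reach is approached as far as the arm can. A call is refused whole if a number of a shift passes 6.25 or a number of a turn 0.188, either way. A call with a gripper value outside its range is refused whole. The fingers move at their own pace and stop on an object; "grip_force" is the grip in N (left out, the last holds). Time passes only in rows, so rows that do not move let the fingers close. It gives the time, the measured TCP pose, the force, the opening and the grip force at its end, in the units of the state.
- arm.sense(): the state, without advancing time (a new reading comes with each control period).
- arm.read_camera(name): name is "side" or "top"; returns a dict with "frame" (400x640x3 uint8, red, green, blue), "intrinsics" (3x3 intrinsics, pixels), "rvec" (rotation vector, rad) and "tvec" (3), from world to camera coordinates, as OpenCV has them. Camera axes: x right, y down, z forward; pixel columns grow to the right and rows downward; lengths in mm; the calibration is good to about 2 mm. A picture is of the moment at which its call begins. There is no depth.
- arm.sign_off(): hands the job in; it is judged then, once.
Trained networks look in a picture, given as the dict that the camera call returned (one of the last four; its "shot" number tells which), for a name from the list of things; names that differ only in an ending like _2 or _b are one class to them, and where a whole thing is asked for, a point or a joint stands for the part that bears it (a point fixed in the world has none). Each returns a list of dicts, best first, with "confidence" (0 to 1); they miss things now and then, are a little off and sometimes report something else, mostly with a low value. They report only what shows in the picture. A call takes as long as a camera call.
- arm.cut_out(picture, label): "mask" (400x640 bool, what is visible of it) and "extent" ([left, top, width, height] as shares, 0 to 1, of the picture: columns of its width, rows of its height, round what is visible of it).
- arm.mark_of(picture, label): "position" ([row, column] as shares, 0 to 1, of the picture: columns of its width, rows of its height: a listed point, or the origin of a listed thing).
The state is a dict: "time": time; "qpos": joint angles; "joint_vel": joint speeds; "tau": joint torques, N m; "tool_pos": TCP position; "tool_rot": TCP orientation; "force": force on the tool from outside, world axes, zero at the start; "wrist_torque": the same for the moment, N m; "grip_width": finger opening in mm; "gripper_force": force on a finger pad.
Only numpy, scipy, OpenCV 4.12 (cv2) and the standard library are available. Lean on these libraries where they do the work, as an engineer would, in place of code of your own. Each camera call takes 0.05 s, during which the arm holds its last target. There are 200 camera calls.

## Working session

There is one attempt and no reset: what is moved stays moved. The work goes in short steps, Python scripts to look and compute and a tool call to move; the robot and the scene stay as the last step left them, time stands still between calls to the robot, and variables do not carry over. Pictures are saved under pics/ and viewed, at most 10 in all, crops included, and the job is handed in when it is done.

Besides the shell and the picture viewer there is one more tool, called as a command line: name --argument value ..., lists and objects as JSON in quotes. drive_tool: Moves the arm, as the interface text tells. Its arguments: {"type":"object","properties":{"commands":{"type":"array"},"grip_force":{"type":"number"}},"required":["commands"]}

```bash
mkdir -p pics; ls; cat > h.py <<'E'
import numpy as np, cv2
from plant import arm
from scipy.spatial.transform import Rotation as R
def P(c):
    Rm=cv2.Rodrigues(np.array(c['rvec'],float))[0]; return Rm,np.array(c['tvec'],float).ravel(),np.array(c['intrinsics'],float)
def ray(c,uv):
    Rm,t,K=P(c); d=Rm.T@np.linalg.solve(K,[uv[0],uv[1],1.]); return -Rm.T@t,d/np.linalg.norm(d)
def tri(obs):
    A=np.zeros((3,3));b=np.zeros(3)
    for c,uv in obs:
        o,d=ray(c,uv);M=np.eye(3)-np.outer(d,d);A+=M;b+=M@o
    return np.linalg.solve(A,b)
def proj(c,p):
    Rm,t,K=P(c); q=K@(Rm@np.array(p,float)+t); return q[:2]/q[2]
def onz(c,uv,z):
    o,d=ray(c,uv); return o+d*(z-o[2])/d[2]
def mark(c,l):
    return [(np.array([m['position'][1]*640,m['position'][0]*400]),m['confidence']) for m in arm.mark_of(c,l)]
def save(c,n): cv2.imwrite('pics/'+n,cv2.cvtColor(c['frame'],cv2.COLOR_RGB2BGR))
E
python3 - <<'E'
from h import *
np.set_printoptions(precision=1,suppress=True)
s=arm.sense();print(s)
C={n:arm.read_camera(n) for n in('side','top')}
for n in C: save(C[n],n+'0.png'); print(n,ray(C[n],(320,200)))
for l in ['rest','fork_hole','bar_pivot','bar_post','pin_knob','pin_tip','sander','ochre_jar','white_jar']:
    o=[]
    for n in C:
        m=mark(C[n],l); print(l,n,[(a.round(1).tolist(),round(b,2)) for a,b in m[:3]])
        if m:o.append((C[n],m[0][0]))
    if len(o)==2:
        p=tri(o);print('   ',p,[np.linalg.norm(proj(c,p)-u).round(1) for c,u in o])
E
```

```text
pics
{'time': 0.0, 'qpos': array([-1.2,  0.4,  0. ,  1.4, -0. ,  1.4, -0. ]), 'joint_vel': array([ 0., -0.,  0., -0.,  0., -0.,  0.]), 'tau': array([ -0. , -62.8,   0.8, -37.2,   0. ,   0. ,  -0. ]), 'tool_pos': array([279.3, 558.5, 206.4]), 'tool_rot': array([ 0.2,  1. , -0. , -0. ]), 'force': array([-0.2,  0.1,  1.1]), 'wrist_torque': array([-0.,  0., -0.]), 'gripper_force': 0.0, 'grip_width': 85.58842508400909}
side (array([ 340.4, 1117.8,  678.7]), array([ 0.1, -0.9, -0.5]))
top (array([ 292.7,   63.2, 1157.6]), array([ 0.2,  0. , -1. ]))
rest side [([285.4, 214.8], 0.79)]
rest top [([348.9, 180.5], 0.83)]
    [589.8  -4.1   0.6] [np.float64(1.5), np.float64(1.4)]
fork_hole side [([292.5, 162.7], 0.7)]
fork_hole top []
bar_pivot side [([288.5, 213.6], 0.65)]
bar_pivot top [([319.6, 162.3], 0.91), ([415.7, 266.6], 0.17)]
    [589.3  81.6  64.4] [np.float64(12.4), np.float64(11.8)]
bar_post side [([304.7, 187.2], 0.96)]
bar_post top [([338.9, 195.2], 0.73), ([297.8, 255.6], 0.4)]
    [524.7  25.8 105.3] [np.float64(0.3), np.float64(0.3)]
pin_knob side [([329.7, 275.1], 0.6)]
pin_knob top [([340.0, 197.3], 0.7), ([219.9, 222.6], 0.44)]
    [ 517.9   16.3 -168.3] [np.float64(20.8), np.float64(18.7)]
pin_tip side [([330.8, 297.0], 0.63), ([284.4, 214.2], 0.36)]
pin_tip top []
sander side []
sander top [([299.0, 254.3], 0.58)]
ochre_jar side [([224.9, 288.5], 0.82), ([329.6, 273.5], 0.42)]
ochre_jar top [([238.9, 150.2], 0.7), ([418.9, 268.8], 0.5)]
    [661.3 321.1  -2.6] [np.float64(0.3), np.float64(0.2)]
white_jar side [([370.4, 184.4], 0.6)]
white_jar top [([417.0, 270.0], 0.49)]
    [ 355.7 -204.2    4.9] [np.float64(0.3), np.float64(0.4)]
```

```bash
python3 - <<'E'
import cv2
a=cv2.imread('pics/side0.png')[110:330,190:440]; cv2.imwrite('pics/a.png',cv2.resize(a,None,fx=2.7,fy=2.7,interpolation=cv2.INTER_CUBIC)[:600])
a=cv2.imread('pics/top0.png')[90:300,190:450]; cv2.imwrite('pics/b.png',cv2.resize(a,None,fx=2.8,fy=2.8,interpolation=cv2.INTER_CUBIC)[:600])
E
```

```text
(no output)
```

View pics/a.png

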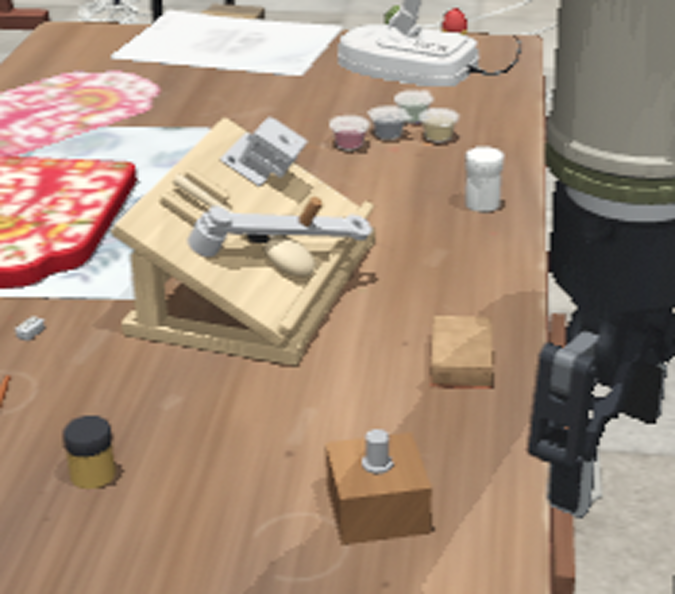

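View pics/b.png

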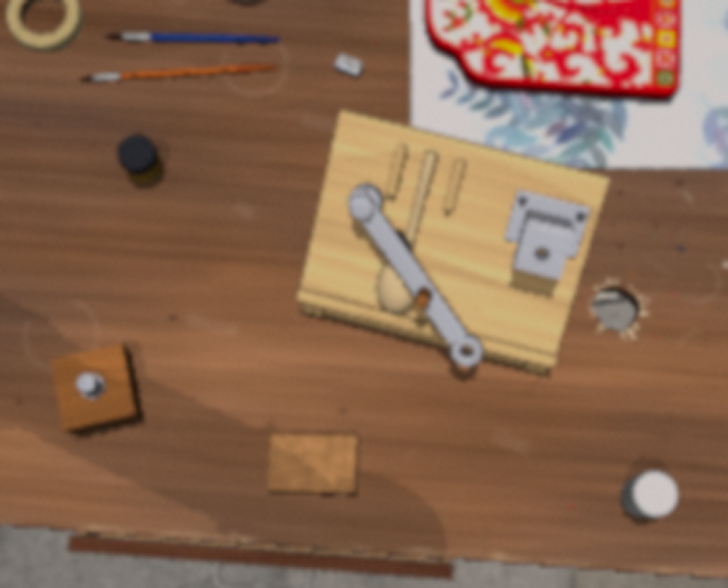

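The side view shows the pin block (knob about px 329,276), the bar swung over the lower deck (post about 305,188; eye about 323,195) and the fork at about (296,161). In the top view the pivot is at about (321,162), the fork hole at (383,180), the eye at (356,215) and the knob at (222,227).

```bash
cat > fit.py <<'E'
from h import *
from scipy.optimize import least_squares
np.set_printoptions(precision=2,suppress=True)
def frame(yaw):
    return (R.from_euler('z',yaw)*R.from_euler('y',-np.pi/6)).as_matrix()
def model(v):
    F=frame(v[3]);h=v[:3];a=v[4];pv=h+F@[0,170,-9]
    u=np.array([-np.sin(a),-np.cos(a),0])
    return dict(hole=h,pivot=pv,bolt=pv+F@[0,0,8],post=pv+F@(100*u+[0,0,19]),ptop=pv+F@(100*u+[0,0,30]),eye=pv+F@(170*u)),F
E
cat > f1.py <<'E'
from fit import *
S=arm.read_camera('side');T=arm.read_camera('top')
obs=[(S,'hole',(294,162)),(T,'hole',(383.2,180.4)),(T,'bolt',(320.3,162)),(S,'bolt',(270,189.5)),(S,'post',(304.9,187.5)),(T,'post',(340.5,196.3)),(T,'eye',(356.1,215)),(S,'eye',(322.6,194.8))]
f=lambda v:np.concatenate([proj(c,model(v)[0][k])-np.array(u) for c,k,u in obs])
r=least_squares(f,[640,-60,130,-.2,1.],loss='soft_l1')
print(r.x,f(r.x).reshape(-1,2))
m,F=model(r.x)
for k in m:print(k,m[k])
print(F)
kn=tri([(S,(329.5,275.6)),(T,(221.5,226))]);print('knob',kn,onz(T,(221.5,226),61),onz(S,(329.5,275.6),61))
for c,n in((S,'s'),(T,'t')):
  for l in('pin_knob','bar','fork_hole','white_jar','sander'):
    for o in arm.cut_out(c,l)[:1]: 
        e=np.array(o['extent'])*[640,400,640,400]; print(n,l,e,o['confidence'])
import json;json.dump(r.x.tolist(),open('v.json','w'))
E
python3 f1.py
```

```text
[569.09 -86.07 124.64  -0.2    0.74] [[ 0.63  0.03]
 [ 0.71 -0.21]
 [-0.33  1.06]
 [ 0.18 -0.35]
 [-0.5   0.72]
 [ 0.18 -0.47]
 [-0.6   0.13]
 [-0.55 -0.36]]
hole [569.09 -86.07 124.64]
pivot [606.66  79.79 116.85]
bolt [602.74  80.57 123.78]
post [525.54  20.8   99.5 ]
ptop [520.15  21.88 109.02]
eye [484.6  -23.64  59.38]
[[ 0.85  0.2  -0.49]
 [-0.17  0.98  0.1 ]
 [ 0.5   0.    0.87]]
knob [427.66 329.48  60.17] [429.03 329.34  61.  ] [426.07 330.76  61.  ]
s pin_knob [328.58 266.88   5.89  18.  ] 0.66
s bar [265.28 182.48  61.5   16.8 ] 0.83
s fork_hole [230.72 153.48  96.83  85.6 ] 0.55
s white_jar [363.78 164.2   12.48  26.2 ] 0.62
s sander [347.97 225.48  22.72  29.8 ] 0.74
t bar [320.51 158.    41.22  62.48] 0.7
t fork_hole [294.78 130.68 109.38  92.8 ] 0.63
t white_jar [411.01 259.6   18.82  17.68] 0.64
t sander [285.82 244.48  33.73  22.88] 0.73
```

```bash
cat > plan.py <<'E'
from fit import *
import json
V=np.array(json.load(open('v.json')));M,F=model(V)
RA=np.column_stack([F[:,1],F[:,0],-F[:,2]])   # tool: x level, y up-slope, z into deck
def plan(tp,tR=None,n=None,start=None):
    s=arm.sense()
    p,Rc=(np.array(s['tool_pos']),R.from_quat(s['tool_rot']).as_matrix()) if start is None else start
    if tR is None:tR=Rc
    rv=R.from_matrix(Rc.T@tR).as_rotvec()
    n=n or int(max(np.ceil(np.linalg.norm(rv)/.17),np.ceil(np.linalg.norm(tp-p)/50),1))
    rows=[];Q=Rc.copy();dr=(rv/n).round(3)
    for i in range(n):
        d=(Q.T@(tp-p)/(n-i)/10).round(2);rows.append([d.tolist(),dr.tolist()])
        p=p+Q@d*10;Q=Q@R.from_rotvec(dr).as_matrix()
    for r in rows:print(r)
    return p,Q
E
python3 - <<'E'
from plan import *
s=arm.sense();print(R.from_quat(s['tool_rot']).as_matrix(),RA)
st=plan(M['post']+60*F[:,2],RA)
print();st=plan(M['post']-13*F[:,2],start=st)
E
```

```text
[[-0.89  0.45 -0.  ]
 [ 0.45  0.89 -0.  ]
 [ 0.   -0.   -1.  ]] [[ 0.2   0.85  0.49]
 [ 0.98 -0.17 -0.1 ]
 [ 0.    0.5  -0.87]]
[[-3.6, -3.16, 0.47], [-0.037, -0.028, 0.106]]
[[-3.9, -2.78, 0.46], [-0.037, -0.028, 0.106]]
[[-4.16, -2.37, 0.48], [-0.037, -0.028, 0.106]]
[[-4.37, -1.93, 0.52], [-0.037, -0.028, 0.106]]
[[-4.54, -1.48, 0.58], [-0.037, -0.028, 0.106]]
[[-4.66, -1.02, 0.66], [-0.037, -0.028, 0.106]]
[[-4.72, -0.55, 0.77], [-0.037, -0.028, 0.106]]
[[-4.73, -0.07, 0.89], [-0.037, -0.028, 0.106]]
[[-4.68, 0.39, 1.02], [-0.037, -0.028, 0.106]]
[[-4.59, 0.84, 1.18], [-0.037, -0.028, 0.106]]
[[-4.44, 1.27, 1.34], [-0.037, -0.028, 0.106]]
[[-4.25, 1.68, 1.52], [-0.037, -0.028, 0.106]]

[[-0.01, 0.02, 3.65], [0.0, 0.0, 0.0]]
[[-0.0, 0.02, 3.65], [0.0, 0.0, 0.0]]
```

drive_tool --commands '[{"translation": [-3.6,-3.16,0.47],"delta_rot": [-0.037,-0.028,0.106],"hand": 150},{"translation": [-3.9,-2.78,0.46],"delta_rot": [-0.037,-0.028,0.106],"hand": 150},{"translation": [-4.16,-2.37,0.48],"delta_rot": [-0.037,-0.028,0.106],"hand": 150},{"translation": [-4.37,-1.93,0.52],"delta_rot": [-0.037,-0.028,0.106],"hand": 150},{"translation": [-4.54,-1.48,0.58],"delta_rot": [-0.037,-0.028,0.106],"hand": 150},{"translation": [-4.66,-1.02,0.66],"delta_rot": [-0.037,-0.028,0.106],"hand": 150},{"translation": [-4.72,-0.55,0.77],"delta_rot": [-0.037,-0.028,0.106],"hand": 150},{"translation": [-4.73,-0.07,0.89],"delta_rot": [-0.037,-0.028,0.106],"hand": 150},{"translation": [-4.68,0.39,1.02],"delta_rot": [-0.037,-0.028,0.106],"hand": 150}]'

```text
time: 2.72
tool_pos: [442.4, 158.4, 165.7]
tool_rot: [0.644, 0.738, 0.128, 0.154]
force: [1.5, 0.6, -0.1]
grip_width: 35.0
gripper_force: 0.0
```

drive_tool --commands '[{"translation": [-4.59,0.84,1.18],"delta_rot": [-0.037,-0.028,0.106],"hand": 150},{"translation": [-4.44,1.27,1.34],"delta_rot": [-0.037,-0.028,0.106],"hand": 150},{"translation": [-4.25,1.68,1.52],"delta_rot": [-0.037,-0.028,0.106],"hand": 150},{"translation": [0,0,0],"delta_rot": [0,0,0],"hand": 150},{"translation": [0,0,0],"delta_rot": [0,0,0],"hand": 150},{"translation": [0,0,0],"delta_rot": [0,0,0],"hand": 150}]'

```text
time: 3.48
tool_pos: [496.2, 27.9, 151.9]
tool_rot: [0.746, 0.614, 0.164, 0.198]
force: [0.4, -0.0, 0.7]
grip_width: 35.4
gripper_force: 0.0
```

```bash
python3 - <<'E'
from plan import *
s=arm.sense();print(s['time'],s['tool_pos'],M['post']+60*F[:,2],s['grip_width'],s['qpos'],s['force'])
T=arm.read_camera('top');S=arm.read_camera('side');save(T,'t1.png');save(S,'s1.png')
a=np.vstack([S['frame'][120:270,210:400],T['frame'][110:260,270:460]])
cv2.imwrite('pics/c.png',cv2.resize(a[:,:,::-1],None,fx=2,fy=2,interpolation=cv2.INTER_CUBIC))
print('corrective');plan(M['post']-13*F[:,2],RA)
E
```

```text
3.475 [496.22  27.92 151.87] [496.12  26.65 151.46] 35.38448808143217 [-0.61 -0.24  0.27  2.27  0.5   0.7  -0.85] [ 0.42 -0.04  0.67]
corrective
[[-0.07, 0.02, 3.67], [-0.002, -0.002, 0.001]]
[[-0.06, 0.01, 3.66], [-0.002, -0.002, 0.001]]
```

View pics/c.png

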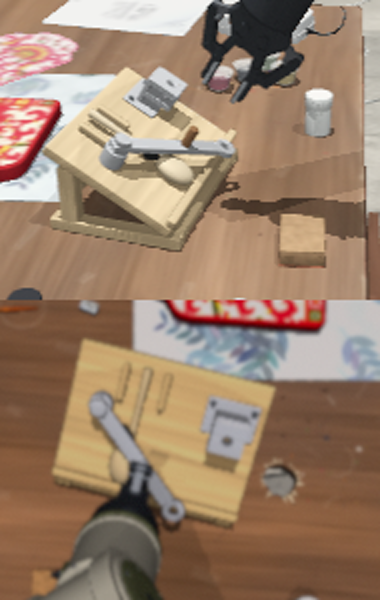

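The gripper hovers straight above the post in both views, and the pad openings straddle it. I'll go down and then sweep along the arc.

drive_tool --commands '[{"translation": [-0.07,0.02,2.5],"delta_rot": [-0.004,-0.004,0.002],"hand": 150},{"translation": [-0.06,0.01,2.5],"delta_rot": [0,0,0],"hand": 150},{"translation": [0,0,2.3],"delta_rot": [0,0,0],"hand": 150},{"translation": [0,0,0],"delta_rot": [0,0,0],"hand": 150},{"translation": [0,0,0],"delta_rot": [0,0,0],"hand": 150}]'

```text
time: 4.2
tool_pos: [531.8, 18.8, 88.9]
tool_rot: [0.747, 0.612, 0.164, 0.2]
force: [-0.5, 0.1, 1.0]
grip_width: 34.9
gripper_force: 0.0
```

drive_tool --commands '[{"translation": [0,1.0,0],"delta_rot": [0,0,0],"hand": 150},{"translation": [-0.7,1.0,0],"delta_rot": [0,0,0],"hand": 150},{"translation": [-0.7,1.0,0],"delta_rot": [0,0,0],"hand": 150}]'

```text
time: 4.58
tool_pos: [554.6, -0.6, 104.1]
tool_rot: [0.748, 0.612, 0.164, 0.2]
force: [-2.7, 1.6, -0.2]
grip_width: 34.9
gripper_force: 1.0
```

drive_tool --commands '[{"translation": [-0.45,1.2,0],"delta_rot": [0,0,0],"hand": 150},{"translation": [-0.4,1.2,0],"delta_rot": [0,0,0],"hand": 150},{"translation": [-0.25,1.2,0],"delta_rot": [0,0,0],"hand": 150},{"translation": [-0.1,0.8,0],"delta_rot": [0,0,0],"hand": 150},{"translation": [0,0.2,0],"delta_rot": [0,0,0],"hand": 150},{"translation": [0,0,0],"delta_rot": [0,0,0],"hand": 150}]'

```text
time: 5.32
tool_pos: [591.6, -19.8, 126.8]
tool_rot: [0.747, 0.612, 0.164, 0.2]
force: [1.1, 0.3, 0.7]
grip_width: 35.0
gripper_force: 0.0
```

```bash
python3 - <<'E'
from plan import *
s=arm.sense();cl=M['pivot']+F@[0,-100,0]
print(s['time'],F.T@(s['tool_pos']-cl),F.T@s['force'],s['grip_width'])
E
```

```text
5.325 [ 9.06 -0.64  6.3 ] [1.25 0.47 0.11] 34.96060104135782
```

Now I'll push gently into the stop.

drive_tool --commands '[{"translation": [0,0.2,0],"delta_rot": [0,0,0],"hand": 150},{"translation": [0,0,0],"delta_rot": [0,0,0],"hand": 150},{"translation": [0,0.2,0],"delta_rot": [0,0,0],"hand": 150},{"translation": [0,0,0],"delta_rot": [0,0,0],"hand": 150}]'

```text
time: 5.82
tool_pos: [592.9, -20.3, 126.8]
tool_rot: [0.748, 0.612, 0.162, 0.199]
force: [-8.5, 3.2, 0.3]
grip_width: 35.0
gripper_force: 3.8
```

```bash
python3 - <<'E'
from plan import *
s=arm.sense();cl=M['pivot']+F@[0,-100,0]
print(s['time'],F.T@(s['tool_pos']-cl),F.T@s['force'],s['gripper_force'])
E
```

```text
5.825 [10.2  -0.88  5.62] [-7.6   1.51  4.76] 3.783757835626602
```

drive_tool --commands '[{"translation": [0,0.3,0],"delta_rot": [0,0,0],"hand": 150},{"translation": [0,0,0],"delta_rot": [0,0,0],"hand": 150},{"translation": [0,0,0],"delta_rot": [0,0,0],"hand": 150}]'

```text
time: 6.2
tool_pos: [593.3, -20.6, 126.4]
tool_rot: [0.748, 0.613, 0.16, 0.198]
force: [-16.2, 4.4, 1.5]
grip_width: 35.3
gripper_force: 7.0
```

```bash
python3 - <<'E'
from plan import *
s=arm.sense();cl=M['pivot']+F@[0,-100,0]
print(s['time'],F.T@(s['tool_pos']-cl),F.T@s['force'],s['gripper_force'])
E
```

```text
6.2 [10.39 -1.12  5.08] [-13.8    1.13   9.64] 6.970788538455963
```

drive_tool --commands '[{"translation": [0,-0.5,0],"delta_rot": [0,0,0],"hand": 150},{"translation": [0,-0.7,0],"delta_rot": [0,0,0],"hand": 150},{"translation": [0,0,-2.5],"delta_rot": [0,0,0],"hand": 100},{"translation": [0,0,-4],"delta_rot": [0,0,0],"hand": 80},{"translation": [0,0,-4],"delta_rot": [0,0,0],"hand": 80},{"translation": [0,0,0],"delta_rot": [0,0,0],"hand": 80}]'

```text
time: 6.95
tool_pos: [536.8, -8.3, 218.8]
tool_rot: [0.747, 0.611, 0.167, 0.201]
force: [-0.2, -0.4, 0.1]
grip_width: 58.6
gripper_force: 0.0
```

```bash
python3 - <<'E'
from plan import *
S=arm.read_camera('side');T=arm.read_camera('top')
for l in('bar_post','fork_hole'):print(l,[(x[0],x[1]) for x in mark(S,l)],mark(T,l))
V2=V.copy();V2[4]=0;m,_=model(V2);print(proj(S,m['post']),proj(T,m['post']))
a=S['frame'][130:230,230:350];cv2.imwrite('pics/d.png',cv2.resize(a[:,:,::-1],None,fx=5,fy=5,interpolation=cv2.INTER_CUBIC))
print(arm.sense()['tool_pos'],arm.sense()['force'])
kn=np.array([427.8,329.9,61])
yw=V[3];RB=(R.from_euler('z',yw+np.pi/4).as_matrix())@np.array([[0,1,0],[1,0,0],[0,0,-1.]])
st=plan(np.array([427.8,329.9,170]),RB,n=14)
plan(np.array([427.8,329.9,90]),start=st)
E
```

```text
bar_post [(array([287.87, 167.8 ]), 0.56)] [(array([352.19, 177.2 ]), 0.76)]
fork_hole [(array([294.27, 159.6 ]), 0.69)] [(array([382.72, 180.08]), 0.81)]
[286.86 169.68] [357.27 174.06]
[535.26  -9.33 213.53] [-0.94 -0.21  0.29]
[[2.22, -1.22, -0.35], [0.035, 0.015, -0.055]]
[[2.29, -1.11, -0.27], [0.035, 0.015, -0.055]]
[[2.35, -0.99, -0.2], [0.035, 0.015, -0.055]]
[[2.41, -0.86, -0.13], [0.035, 0.015, -0.055]]
[[2.45, -0.73, -0.07], [0.035, 0.015, -0.055]]
[[2.49, -0.6, -0.01], [0.035, 0.015, -0.055]]
[[2.52, -0.46, 0.05], [0.035, 0.015, -0.055]]
[[2.54, -0.32, 0.1], [0.035, 0.015, -0.055]]
[[2.55, -0.18, 0.15], [0.035, 0.015, -0.055]]
[[2.55, -0.03, 0.19], [0.035, 0.015, -0.055]]
[[2.55, 0.12, 0.22], [0.035, 0.015, -0.055]]
[[2.54, 0.27, 0.25], [0.035, 0.015, -0.055]]
[[2.51, 0.41, 0.28], [0.035, 0.015, -0.055]]
[[2.48, 0.56, 0.3], [0.035, 0.015, -0.055]]
[[-0.0, -0.01, 4.0], [0.0, 0.0, 0.0]]
[[-0.01, -0.02, 4.0], [0.0, 0.0, 0.0]]
```

View pics/d.png

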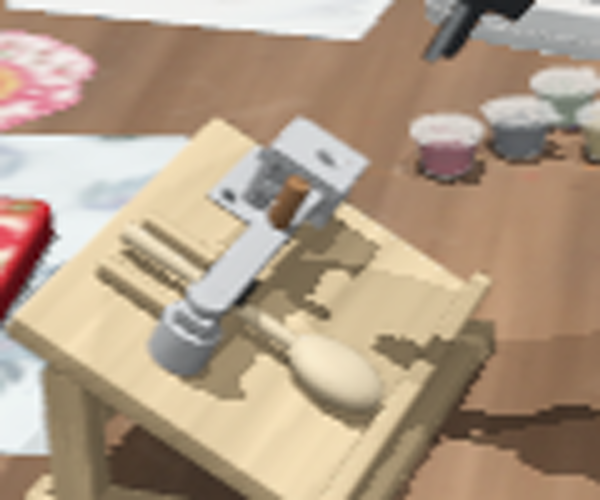

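The bar now lies in the fork with its eye between the plates; the post is at about (288,169), where I predicted it. The fork hole shows at (295,161). Next I'll fetch the pin.

drive_tool --commands '[{"translation": [4.4,-2.3,-0.6],"delta_rot": [0.07,0.03,-0.11],"hand": 120},{"translation": [4.7,-1.9,-0.3],"delta_rot": [0.07,0.03,-0.11],"hand": 120},{"translation": [4.9,-1.3,-0.1],"delta_rot": [0.07,0.03,-0.11],"hand": 120},{"translation": [5.1,-0.8,0.15],"delta_rot": [0.07,0.03,-0.11],"hand": 120},{"translation": [5.1,-0.2,0.35],"delta_rot": [0.07,0.03,-0.11],"hand": 120},{"translation": [5.1,0.4,0.5],"delta_rot": [0.07,0.03,-0.11],"hand": 120},{"translation": [5.0,0.95,0.6],"delta_rot": [0.07,0.03,-0.11],"hand": 120},{"translation": [0,0,2],"delta_rot": [0,0,0],"hand": 120},{"translation": [0,0,2],"delta_rot": [0,0,0],"hand": 120},{"translation": [0,0,0],"delta_rot": [0,0,0],"hand": 120}]'

```text
time: 8.5
tool_pos: [437.1, 330.5, 127.2]
tool_rot: [0.471, 0.882, 0.0, 0.0]
force: [1.0, 0.9, 0.4]
grip_width: 45.4
gripper_force: 0.0
```

```bash
python3 - <<'E'
from plan import *
S=arm.read_camera('side');T=arm.read_camera('top')
for l in('bar_post','fork_hole','pin_knob'):print(l,[(x[0],x[1]) for x in mark(S,l)],mark(T,l))
V2=V.copy();V2[4]=0;m,_=model(V2);print(proj(S,m['post']),proj(T,m['post']))
a=np.vstack([S['frame'][210:310,270:390],T['frame'][160:260,180:300]]);cv2.imwrite('pics/e.png',cv2.resize(a[:,:,::-1],None,fx=3,fy=3,interpolation=cv2.INTER_CUBIC))
s=arm.sense();print(s['tool_pos'],s['force'],s['grip_width'])
print(proj(S,s['tool_pos']),proj(T,s['tool_pos']))
yw=V[3];RB=(R.from_euler('z',yw+np.pi/4).as_matrix())@np.array([[0,1,0],[1,0,0],[0,0,-1.]])
plan(np.array([427.8,329.9,90]),RB)
E
```

```text
bar_post [(array([285.89, 171.08]), 0.6)] [(array([355.78, 175.08]), 0.6)]
fork_hole [(array([292.67, 160.48]), 0.94)] [(array([383.23, 181.08]), 0.66)]
pin_knob [(array([331.2 , 276.12]), 0.42), (array([287.49, 170.32]), 0.36)] [(array([384.32, 183.32]), 0.65), (array([219.58, 227.  ]), 0.59)]
[286.86 169.68] [357.27 174.06]
[438.49 331.77 130.65] [ 0.77  0.77 -0.12] 45.37878905715957
[323.22 247.78] [214.67 218.24]
[[0.43, -1.02, 4.06], [0.007, -0.001, 0.001]]
```

View pics/e.png

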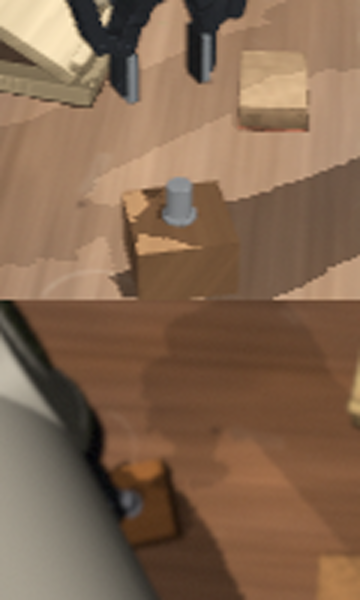

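The side view shows the open fingers above the knob (knob about px 330,276; tip midpoint about 324,243). The knob stands where I measured it, so I'll correct and descend.

drive_tool --commands '[{"translation": [0.43,-1.0,1.0],"delta_rot": [0.007,0,0],"hand": 120},{"translation": [0,0,2.5],"delta_rot": [0,0,0],"hand": 120},{"translation": [0,0,0],"delta_rot": [0,0,0],"hand": 120},{"translation": [0,0,0],"delta_rot": [0,0,0],"hand": 120}]'

```text
time: 9.4
tool_pos: [427.4, 329.7, 95.3]
tool_rot: [0.471, 0.882, -0.0, -0.001]
force: [0.6, -0.7, 1.4]
grip_width: 45.4
gripper_force: 0.0
```

```bash
python3 - <<'E'
from plan import *
S=arm.read_camera('side')
a=S['frame'][210:310,270:390];cv2.imwrite('pics/f.png',cv2.resize(a[:,:,::-1],None,fx=5,fy=5,interpolation=cv2.INTER_CUBIC))
s=arm.sense();print(s['tool_pos'],s['force'],s['grip_width'],proj(S,s['tool_pos']))
yw=V[3];RB=(R.from_euler('z',yw+np.pi/4).as_matrix())@np.array([[0,1,0],[1,0,0],[0,0,-1.]])
plan(np.array([427.8,329.9,52]),RB,n=3)
E
```

```text
[427.7  329.92  95.67] [ 0.31 -0.35 -0.04] 45.452324494766366 [328.71 261.74]
[[-0.0, 0.0, 1.46], [-0.0, -0.0, 0.0]]
[[-0.01, 0.0, 1.45], [-0.0, -0.0, 0.0]]
[[-0.0, 0.01, 1.46], [-0.0, -0.0, 0.0]]
```

View pics/f.png

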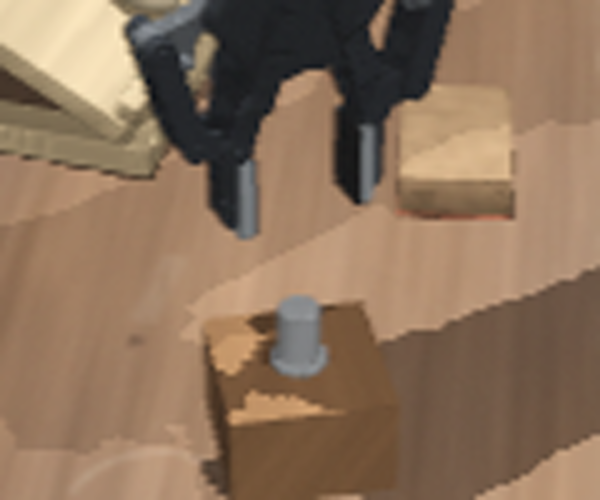

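Fingers are centred over the knob (tip midpoint about 329,254; knob about 330,276). Descend and grip.

drive_tool --commands '[{"translation": [0,0,1.5],"delta_rot": [0,0,0],"hand": 120},{"translation": [0,0,1.5],"delta_rot": [0,0,0],"hand": 120},{"translation": [0,0,1.3],"delta_rot": [0,0,0],"hand": 120},{"translation": [0,0,0],"delta_rot": [0,0,0],"hand": 120},{"translation": [0,0,0],"delta_rot": [0,0,0],"hand": 180},{"translation": [0,0,0],"delta_rot": [0,0,0],"hand": 210},{"translation": [0,0,0],"delta_rot": [0,0,0],"hand": 255},{"translation": [0,0,0],"delta_rot": [0,0,0],"hand": 255},{"translation": [0,0,0],"delta_rot": [0,0,0],"hand": 255}]' --grip_force 50

```text
time: 10.58
tool_pos: [427.4, 329.7, 52.0]
tool_rot: [0.471, 0.882, -0.0, -0.001]
force: [0.1, 0.3, -0.0]
grip_width: 0.2
gripper_force: 0.0
```

```bash
python3 - <<'E'
from plan import *
S=arm.read_camera('side')
a=S['frame'][230:310,290:370];cv2.imwrite('pics/g.png',cv2.resize(a[:,:,::-1],None,fx=6,fy=6,interpolation=cv2.INTER_CUBIC))
s=arm.sense();print(s['time'],s['tool_pos'],s['force'],s['grip_width'],s['gripper_force'],proj(S,s['tool_pos']))
E
```

```text
10.625 [427.4  329.65  51.95] [-0.35  1.31 -0.51] 0.11666094385469879 0.0 [328.93 278.69]
```

View pics/g.png

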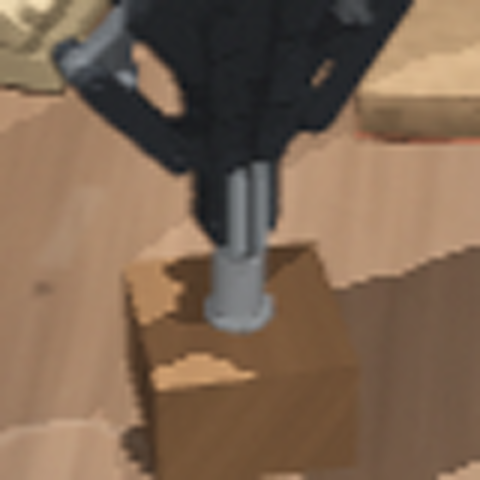

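The fingers closed on nothing: their shut tips end at about px (331,272), over the knob's top, while the reported TCP projects to (329,279). I'll work out where they really are.

```bash
python3 - <<'E'
from plan import *
S=arm.read_camera('side')
for p in [(427.8,329.9,z) for z in(45,49,61,73)]:print(p,proj(S,p))
for z in(52,65,73,76):print(z,onz(S,(331,272.5),z))
s=arm.sense();print(R.from_quat(s['tool_rot']).as_matrix())
p0=np.array([279.3,558.5,206.4]);print('start tcp',proj(S,p0),proj(S,p0+[0,0,13]),proj(S,p0+[0,0,25]))
T=arm.read_camera('top')
a=np.hstack([cv2.resize(S['frame'][240:300,300:360],(360,360)),cv2.resize(T['frame'][190:250,190:250],(360,360))])
cv2.imwrite('pics/h.png',a[:,:,::-1])
E
```

```text
(427.8, 329.9, 45) [328.74 281.39]
(427.8, 329.9, 49) [328.73 279.87]
(427.8, 329.9, 61) [328.72 275.29]
(427.8, 329.9, 73) [328.7  270.65]
52 [425.28 308.42  52.  ]
65 [423.52 325.21  65.  ]
73 [422.43 335.54  73.  ]
76 [422.03 339.41  76.  ]
[[-0.56  0.83 -0.  ]
 [ 0.83  0.56  0.  ]
 [ 0.   -0.   -1.  ]]
start tcp [411.67 299.38] [412.39 292.51] [413.06 286.05]
```

View pics/h.png

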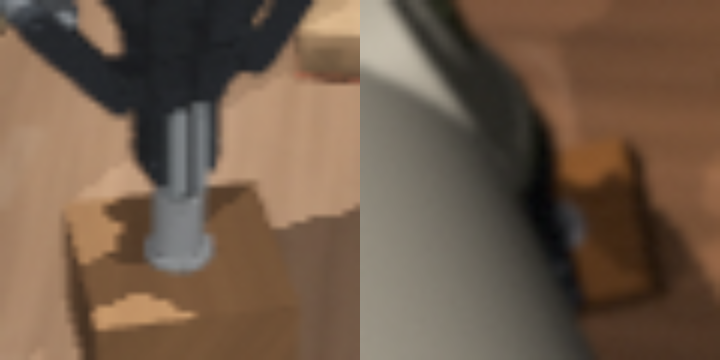

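Allowing for the pad's near edge, the tips look to be about z=75, some 20 mm higher than reported and just above the knob's top. I'll test that by pressing down a little with the fingers shut.

drive_tool --commands '[{"translation": [0,0,0.2],"delta_rot": [0,0,0],"hand": 255},{"translation": [0,0,0],"delta_rot": [0,0,0],"hand": 255}]'

```text
time: 10.98
tool_pos: [427.2, 329.5, 49.6]
tool_rot: [0.471, 0.882, -0.001, -0.001]
force: [0.5, -0.4, -0.3]
grip_width: 0.3
gripper_force: 0.0
```

drive_tool --commands '[{"translation": [0,0,0.2],"delta_rot": [0,0,0],"hand": 255},{"translation": [0,0,0],"delta_rot": [0,0,0],"hand": 255}]'

```text
time: 11.22
tool_pos: [427.8, 330.0, 49.3]
tool_rot: [0.471, 0.882, 0.0, -0.001]
force: [-3.9, -3.4, 13.1]
grip_width: -0.3
gripper_force: 6.4
```

drive_tool --commands '[{"translation": [0,0,-0.8],"delta_rot": [0,0,0],"hand": 255},{"translation": [0,0,-0.2],"delta_rot": [0,0,0],"hand": 120},{"translation": [0,0,0],"delta_rot": [0,0,0],"hand": 120},{"translation": [0,0,0],"delta_rot": [0,0,0],"hand": 120},{"translation": [0,0,0],"delta_rot": [0,0,0],"hand": 120},{"translation": [0,0,0.7],"delta_rot": [0,0,0],"hand": 120},{"translation": [0,0,0.7],"delta_rot": [0,0,0],"hand": 120},{"translation": [0,0,0.3],"delta_rot": [0,0,0],"hand": 120},{"translation": [0,0,0],"delta_rot": [0,0,0],"hand": 120}]'

```text
time: 12.35
tool_pos: [427.2, 329.4, 40.4]
tool_rot: [0.471, 0.882, -0.001, -0.001]
force: [-0.9, 0.6, -0.8]
grip_width: 44.9
gripper_force: 0.0
```

drive_tool --commands '[{"translation": [0,0,0.3],"delta_rot": [0,0,0],"hand": 120},{"translation": [0,0,0],"delta_rot": [0,0,0],"hand": 120}]'

```text
time: 12.6
tool_pos: [427.3, 329.6, 37.8]
tool_rot: [0.471, 0.882, -0.0, -0.001]
force: [-0.0, -1.0, -0.1]
grip_width: 45.6
gripper_force: 0.0
```

drive_tool --commands '[{"translation": [0,0,0.5],"delta_rot": [0,0,0],"hand": 120},{"translation": [0,0,0.3],"delta_rot": [0,0,0],"hand": 120},{"translation": [0,0,0],"delta_rot": [0,0,0],"hand": 120},{"translation": [0,0,0],"delta_rot": [0,0,0],"hand": 170},{"translation": [0,0,0],"delta_rot": [0,0,0],"hand": 255},{"translation": [0,0,0],"delta_rot": [0,0,0],"hand": 255},{"translation": [0,0,0],"delta_rot": [0,0,0],"hand": 255},{"translation": [0,0,0],"delta_rot": [0,0,0],"hand": 255}]' --grip_force 60

```text
time: 13.6
tool_pos: [427.6, 329.8, 30.2]
tool_rot: [0.471, 0.882, -0.0, -0.001]
force: [0.4, -0.1, 4.4]
grip_width: 15.8
gripper_force: 58.6
```

drive_tool --commands '[{"translation": [0,0,-0.5],"delta_rot": [0,0,0],"hand": 255},{"translation": [0,0,-2],"delta_rot": [0,0,0],"hand": 255},{"translation": [0,0,-3],"delta_rot": [0,0,0],"hand": 255},{"translation": [0,0,-4],"delta_rot": [0,0,0],"hand": 255},{"translation": [0,0,-4],"delta_rot": [0,0,0],"hand": 255},{"translation": [0,0,-2],"delta_rot": [0,0,0],"hand": 255},{"translation": [0,0,0],"delta_rot": [0,0,0],"hand": 255},{"translation": [0,0,0],"delta_rot": [0,0,0],"hand": 255}]'

```text
time: 14.6
tool_pos: [427.0, 329.2, 183.6]
tool_rot: [0.471, 0.882, -0.001, -0.001]
force: [0.4, 0.5, -0.6]
grip_width: 15.6
gripper_force: 58.6
```

```bash
python3 - <<'E'
from plan import *
S=arm.read_camera('side')
a=S['frame'][170:290,270:390];cv2.imwrite('pics/i.png',cv2.resize(a[:,:,::-1],None,fx=5,fy=5,interpolation=cv2.INTER_CUBIC))
s=arm.sense();t=np.array(s['tool_pos']);print(s['time'],t,s['force'],s['grip_width'])
for d in(0,12,28,60):print(d,proj(S,t+[0,0,23-21+24-d]))
for l in('pin_knob','pin_tip'):print(l,mark(S,l))
E
```

```text
14.65 [426.89 329.07 183.3 ] [ 0.47  0.04 -1.49] 15.681577126846063
0 [329.02 213.67]
12 [329.03 218.99]
28 [329.05 225.98]
60 [329.09 239.62]
pin_knob [(array([330.69, 209.28]), 0.63)]
pin_tip [(array([329.6 , 233.68]), 0.45)]
```

View pics/i.png

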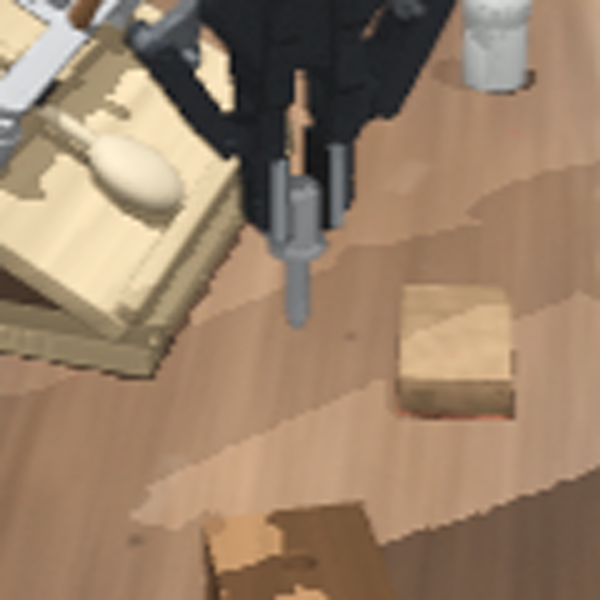

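The pin is held straight and clear of the block; its tip is at about px (329,235), which matches the prediction of 21 mm beyond the reported TCP. Next is the fork.

```bash
python3 - <<'E'
from plan import *
plan(M['hole']+90*F[:,2],RA,n=10)
E
```

```text
[[-3.92, -1.45, -0.19], [-0.05, -0.02, 0.077]]
[[-4.02, -1.13, -0.17], [-0.05, -0.02, 0.077]]
[[-4.1, -0.81, -0.14], [-0.05, -0.02, 0.077]]
[[-4.16, -0.49, -0.09], [-0.05, -0.02, 0.077]]
[[-4.18, -0.17, -0.02], [-0.05, -0.02, 0.077]]
[[-4.18, 0.16, 0.06], [-0.05, -0.02, 0.077]]
[[-4.16, 0.47, 0.16], [-0.05, -0.02, 0.077]]
[[-4.1, 0.78, 0.27], [-0.05, -0.02, 0.077]]
[[-4.03, 1.08, 0.4], [-0.05, -0.02, 0.077]]
[[-3.92, 1.35, 0.54], [-0.05, -0.02, 0.077]]
```

drive_tool --commands '[{"translation": [-3.92,-1.45,-0.19],"delta_rot": [-0.05,-0.02,0.077],"hand": 255},{"translation": [-4.02,-1.13,-0.17],"delta_rot": [-0.05,-0.02,0.077],"hand": 255},{"translation": [-4.1,-0.81,-0.14],"delta_rot": [-0.05,-0.02,0.077],"hand": 255},{"translation": [-4.16,-0.49,-0.09],"delta_rot": [-0.05,-0.02,0.077],"hand": 255},{"translation": [-4.18,-0.17,-0.02],"delta_rot": [-0.05,-0.02,0.077],"hand": 255},{"translation": [-4.18,0.16,0.06],"delta_rot": [-0.05,-0.02,0.077],"hand": 255},{"translation": [-4.16,0.47,0.16],"delta_rot": [-0.05,-0.02,0.077],"hand": 255},{"translation": [-4.1,0.78,0.27],"delta_rot": [-0.05,-0.02,0.077],"hand": 255},{"translation": [-4.03,1.08,0.4],"delta_rot": [-0.05,-0.02,0.077],"hand": 255},{"translation": [-3.92,1.35,0.54],"delta_rot": [-0.05,-0.02,0.077],"hand": 255}]'

```text
time: 16.0
tool_pos: [525.2, -78.0, 203.0]
tool_rot: [0.748, 0.611, 0.167, 0.198]
force: [1.5, 0.9, -0.7]
grip_width: 15.7
gripper_force: 58.6
```

drive_tool --commands '[{"translation": [0,0,0],"delta_rot": [0,0,0],"hand": 255},{"translation": [0,0,0],"delta_rot": [0,0,0],"hand": 255},{"translation": [0,0,0],"delta_rot": [0,0,0],"hand": 255}]'

```text
time: 16.38
tool_pos: [525.5, -75.6, 203.3]
tool_rot: [0.747, 0.613, 0.166, 0.198]
force: [0.1, -0.1, -0.1]
grip_width: 15.7
gripper_force: 58.6
```

```bash
python3 - <<'E'
from plan import *
s=arm.sense();t=np.array(s['tool_pos']);Rt=R.from_quat(s['tool_rot']).as_matrix()
print(s['time'],F.T@(t-M['hole']),R.from_matrix(Rt.T@RA).as_rotvec(),s['qpos'],s['grip_width'])
for k in range(3):
  S=arm.read_camera('side');T=arm.read_camera('top')
  print('hole',mark(S,'fork_hole')[:1],mark(T,'fork_hole')[:1],'post',mark(S,'bar_post')[:1],mark(T,'bar_post')[:1],'tip',mark(S,'pin_tip')[:2],mark(T,'pin_tip')[:1],'knob',mark(S,'pin_knob')[:1])
print(proj(S,t+21.2*Rt[:,2]),proj(S,t-30.8*Rt[:,2]),proj(S,M['hole']),proj(T,M['hole']))
V2=V.copy();V2[4]=0;m,_=model(V2);print('post',proj(S,m['post']),proj(T,m['post']))
plan(M['hole']+30*F[:,2],RA)
E
```

```text
16.375 [ 0.55  1.78 90.48] [-0.   -0.01 -0.  ] [-0.37 -0.24  0.34  2.15  0.28  0.72 -0.38] 15.742452376764891
hole [(array([295.68, 158.32]), 0.9)] [(array([380.93, 181.08]), 0.68)] post [(array([288.38, 168.92]), 0.6)] [(array([355.78, 174.8 ]), 0.58)] tip [(array([305.28, 142.2 ]), 0.53)] [] knob [(array([317.38, 129.08]), 0.68)]
hole [(array([294.78, 160.2 ]), 0.69)] [(array([382.98, 181.  ]), 0.83)] post [(array([288.58, 171.  ]), 0.58)] [(array([355.01, 174.92]), 0.83)] tip [(array([307.07, 143.52]), 0.4)] [] knob [(array([317.63, 125.08]), 0.57)]
hole [] [(array([383.42, 180.6 ]), 0.91)] post [(array([286.72, 171.32]), 0.63)] [(array([353.09, 176.4 ]), 0.62)] tip [(array([305.79, 144.6 ]), 0.5), (array([273.28, 191.4 ]), 0.32)] [] knob [(array([318.08, 125.2 ]), 0.41)]
[305.27 143.6 ] [314.03 128.84] [294.63 162.03] [383.91 180.19]
post [286.86 169.68] [357.27 174.06]
[[-0.05, -0.04, 3.03], [-0.0, -0.003, -0.002]]
[[-0.03, -0.03, 3.02], [-0.0, -0.003, -0.002]]
```

drive_tool --commands '[{"translation": [-0.15,-0.05,2.0],"delta_rot": [0,-0.006,-0.004],"hand": 255},{"translation": [0,0,2.0],"delta_rot": [0,0,0],"hand": 255},{"translation": [0,0,2.0],"delta_rot": [0,0,0],"hand": 255},{"translation": [0,0,0],"delta_rot": [0,0,0],"hand": 255},{"translation": [0,0,0],"delta_rot": [0,0,0],"hand": 255}]' --grip_force 80

```text
time: 18.35
tool_pos: [554.2, -83.9, 151.8]
tool_rot: [0.747, 0.613, 0.164, 0.2]
force: [-0.8, -0.2, -0.8]
grip_width: 15.3
gripper_force: 78.2
```

```bash
cat > st.py <<'E'
from plan import *
s=arm.sense();t=np.array(s['tool_pos']);Rt=R.from_quat(s['tool_rot']).as_matrix()
print(s['time'],'tcp-hole',F.T@(t-M['hole']),'rot',R.from_matrix(Rt.T@RA).as_rotvec(),'f',F.T@s['force'],s['grip_width'])
E
python3 - <<'E'
from st import *
o=[]
for k in range(4):
  S=arm.read_camera('side');T=arm.read_camera('top')
  o.append([mark(c,l)[0][0] if mark(c,l) else [np.nan]*2 for c,l in((S,'fork_hole'),(S,'pin_tip'),(S,'pin_knob'),(T,'fork_hole'),(T,'pin_tip'))])
print(np.nanmean(np.array(o,float),0))
print(proj(S,M['hole']),proj(S,t+21.2*Rt[:,2]),proj(S,t-30.8*Rt[:,2]))
a=S['frame'][110:190,250:350];cv2.imwrite('pics/j.png',cv2.resize(a[:,:,::-1],None,fx=7,fy=7,interpolation=cv2.INTER_CUBIC))
E
```

```text
18.35 tcp-hole [ 0.56 -0.78 31.01] rot [-0.  0.  0.] f [-1.09 -0.39 -0.35] 15.308431890247217
[[294.1  160.46]
 [296.29 158.51]
 [320.38 168.07]
 [382.61 181.08]
 [240.51 151.2 ]]
[294.63 162.03] [296.09 159.24] [304.38 145.29]
```

View pics/j.png

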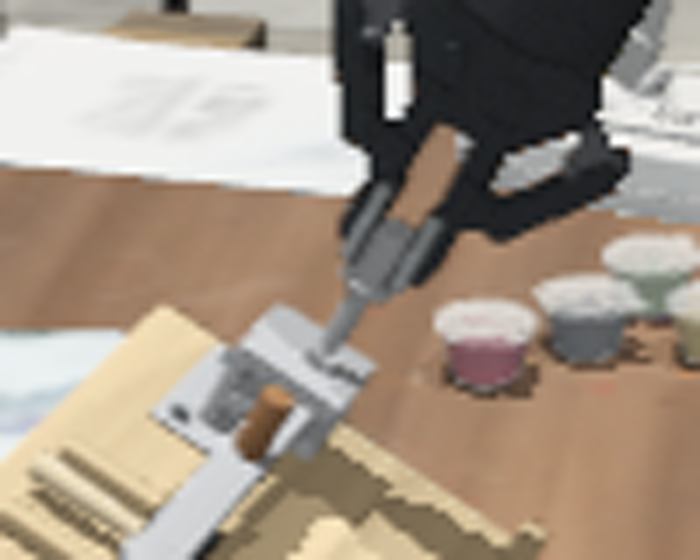

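The last view shows the pin tip at about (296,160), directly above the fork hole at about (294.5,161.5) and in line with the deck normal. Insert slowly.

drive_tool --commands '[{"translation": [0.05,-0.05,0.6],"delta_rot": [0,0,0],"hand": 255},{"translation": [0,0,0.5],"delta_rot": [0,0,0],"hand": 255},{"translation": [0,0,0.5],"delta_rot": [0,0,0],"hand": 255},{"translation": [0,0,0],"delta_rot": [0,0,0],"hand": 255}]'

```text
time: 21.1
tool_pos: [561.7, -84.7, 136.6]
tool_rot: [0.746, 0.613, 0.164, 0.2]
force: [0.6, 2.2, -1.4]
grip_width: 15.1
gripper_force: 78.3
```

```bash
python3 st.py
```

```text
21.1 tcp-hole [-0.5  -0.05 14.09] rot [-0.  0.  0.] f [-0.54  2.31 -1.29] 15.082408658486193
```

drive_tool --commands '[{"translation": [0,0,0.4],"delta_rot": [0,0,0],"hand": 255},{"translation": [0,0,0.4],"delta_rot": [0,0,0],"hand": 255},{"translation": [0,0,0],"delta_rot": [0,0,0],"hand": 255}]'

```text
time: 21.48
tool_pos: [565.7, -85.5, 129.9]
tool_rot: [0.746, 0.613, 0.164, 0.2]
force: [1.6, 2.8, -1.7]
grip_width: 15.1
gripper_force: 78.3
```

```bash
python3 st.py
```

```text
21.475 tcp-hole [-0.36 -0.14  6.27] rot [-0.  0.  0.] f [ 0.06  3.04 -1.99] 15.106011258950497
```

drive_tool --commands '[{"translation": [0.08,0,0.4],"delta_rot": [0,0,0],"hand": 255},{"translation": [0,0,0.4],"delta_rot": [0,0,0],"hand": 255},{"translation": [0,0,0.4],"delta_rot": [0,0,0],"hand": 255},{"translation": [0,0,0],"delta_rot": [0,0,0],"hand": 255}]'

```text
time: 21.98
tool_pos: [571.6, -86.2, 119.3]
tool_rot: [0.747, 0.613, 0.164, 0.2]
force: [0.1, 1.5, 0.1]
grip_width: 15.1
gripper_force: 78.4
```

```bash
python3 st.py
```

```text
21.975 tcp-hole [-0.53  0.32 -5.82] rot [-0.  0.  0.] f [-0.14  1.5   0.17] 15.068421396205892
```

drive_tool --commands '[{"translation": [0,0,0.3],"delta_rot": [0,0,0],"hand": 255},{"translation": [0,0,0.3],"delta_rot": [0,0,0],"hand": 255},{"translation": [0,0,0.2],"delta_rot": [0,0,0],"hand": 255},{"translation": [0,0,0],"delta_rot": [0,0,0],"hand": 255}]'

```text
time: 22.48
tool_pos: [574.3, -86.5, 116.0]
tool_rot: [0.747, 0.612, 0.165, 0.199]
force: [-63.3, 10.3, 67.9]
grip_width: 15.3
gripper_force: 89.2
```

```bash
python3 st.py
```

```text
22.475 tcp-hole [  0.15   0.58 -10.11] rot [-0. -0. -0.] f [-21.56  -2.27  90.9 ] 15.257424223805465
```

The force is 91 N with about 4.7 mm still to go by my estimate, so it may be a jam at the lower plate. I'll relax it, release the pin so it can align itself, then press on the knob with shut fingers.

drive_tool --commands '[{"translation": [0,0,-0.35],"delta_rot": [0,0,0],"hand": 255},{"translation": [0,0,0],"delta_rot": [0,0,0],"hand": 255}]'

```text
time: 22.72
tool_pos: [574.0, -86.5, 116.5]
tool_rot: [0.747, 0.613, 0.164, 0.2]
force: [-11.3, 2.9, 13.5]
grip_width: 15.0
gripper_force: 80.5
```

```bash
python3 - <<'E'
from st import *
o=[]
for k in range(4):
  S=arm.read_camera('side');T=arm.read_camera('top')
  o.append([mark(c,l)[0][0] if mark(c,l) else [np.nan]*2 for c,l in((S,'pin_knob'),(T,'pin_knob'))])
print(np.array(o,float).round(1).tolist())
for h in(16,20,24):print(h,proj(S,M['hole']+h*F[:,2]),proj(T,M['hole']+h*F[:,2]))
E
```

```text
22.725 tcp-hole [ 0.16  0.5  -9.55] rot [ 0. -0.  0.] f [-3.32  0.65 17.47] 14.963033205558526
[[[nan, nan], [nan, nan]], [[300.4, 154.0], [nan, nan]], [[nan, nan], [nan, nan]], [[300.7, 154.3], [nan, nan]]]
16 [297.12 157.83] [384.01 181.79]
20 [297.75 156.78] [384.04 182.2 ]
24 [298.38 155.72] [384.07 182.61]
```

drive_tool --commands '[{"translation": [0,0,-0.05],"delta_rot": [0,0,0],"hand": 150},{"translation": [0,0,0],"delta_rot": [0,0,0],"hand": 150},{"translation": [0,0,0],"delta_rot": [0,0,0],"hand": 150},{"translation": [0,0,-1.5],"delta_rot": [0,0,0],"hand": 150},{"translation": [0,0,-2],"delta_rot": [0,0,0],"hand": 150},{"translation": [0,0,0],"delta_rot": [0,0,0],"hand": 255},{"translation": [0,0,0],"delta_rot": [0,0,0],"hand": 255},{"translation": [0,0,0],"delta_rot": [0,0,0],"hand": 255}]'

```text
time: 24.62
tool_pos: [556.3, -83.1, 145.8]
tool_rot: [0.747, 0.613, 0.163, 0.2]
force: [-0.1, 0.2, 0.2]
grip_width: 0.0
gripper_force: 0.0
```

```bash
python3 - <<'E'
from st import *
o=[]
for k in range(4):
  S=arm.read_camera('side');T=arm.read_camera('top')
  o.append([mark(c,l)[0][0] if mark(c,l) else [np.nan]*2 for c,l in((S,'pin_knob'),(T,'pin_knob'),(S,'bar_post'))])
print(np.array(o,float).round(1).tolist())
E
```

```text
24.625 tcp-hole [-0.83  0.37 24.85] rot [-0.  0.  0.] f [-0.05  0.22  0.26] 0.03620196397376686
[[[nan, nan], [nan, nan], [288.9, 169.2]], [[287.2, 170.0], [nan, nan], [285.1, 171.6]], [[299.5, 154.2], [nan, nan], [284.9, 168.0]], [[299.2, 154.9], [319.1, 161.9], [302.2, 154.7]]]
```

Now probe downward with the fingers shut. Contact is expected at tcp ≈ +4.4 if the pin is seated.

drive_tool --commands '[{"translation": [0,0.05,0.8],"delta_rot": [0,0,0],"hand": 255},{"translation": [0,0,0.4],"delta_rot": [0,0,0],"hand": 255},{"translation": [0,0,0],"delta_rot": [0,0,0],"hand": 255}]'

```text
time: 26.4
tool_pos: [562.6, -84.4, 135.8]
tool_rot: [0.747, 0.613, 0.163, 0.2]
force: [-0.2, -0.2, -0.6]
grip_width: -0.1
gripper_force: 0.0
```

drive_tool --commands '[{"translation": [0,0,0.2],"delta_rot": [0,0,0],"hand": 255},{"translation": [0,0,0],"delta_rot": [0,0,0],"hand": 255}]'

```text
time: 26.65
tool_pos: [563.8, -84.5, 134.7]
tool_rot: [0.747, 0.613, 0.164, 0.2]
force: [0.4, -0.2, -0.0]
grip_width: 0.1
gripper_force: 0.0
```

drive_tool --commands '[{"translation": [0,0,0.2],"delta_rot": [0,0,0],"hand": 255},{"translation": [0,0,0],"delta_rot": [0,0,0],"hand": 255}]'

```text
time: 26.9
tool_pos: [564.9, -84.7, 133.2]
tool_rot: [0.747, 0.613, 0.164, 0.2]
force: [-0.2, -0.0, 1.1]
grip_width: -0.0
gripper_force: 0.4
```

```bash
python3 st.py
```

```text
26.9 tcp-hole [0.49 0.56 9.63] rot [-0.  0.  0.] f [ 0.35 -0.06  1.08] -0.03197209643144188
```

drive_tool --commands '[{"translation": [0,0,0.15],"delta_rot": [0,0,0],"hand": 255},{"translation": [0,0,0],"delta_rot": [0,0,0],"hand": 255}]'

```text
time: 27.15
tool_pos: [565.3, -84.7, 133.1]
tool_rot: [0.747, 0.613, 0.164, 0.2]
force: [-23.3, 2.6, 23.8]
grip_width: -0.1
gripper_force: 16.4
```

```bash
python3 st.py
```

```text
27.15 tcp-hole [0.76 0.62 9.34] rot [-0. -0. -0.] f [-8.33 -1.95 32.31] -0.10879698623756646
```

drive_tool --commands '[{"translation": [0,0,0.15],"delta_rot": [0,0,0],"hand": 255},{"translation": [0,0,0],"delta_rot": [0,0,0],"hand": 255}]'

```text
time: 27.4
tool_pos: [565.7, -84.7, 133.1]
tool_rot: [0.747, 0.613, 0.165, 0.2]
force: [-45.5, 7.0, 47.4]
grip_width: -0.0
gripper_force: 32.0
```

```bash
python3 st.py
```

```text
27.4 tcp-hole [1.07 0.62 9.1 ] rot [ 0. -0. -0.] f [-16.13  -1.97  64.04] -0.03183172995884991
```

drive_tool --commands '[{"translation": [0,0,-1],"delta_rot": [0,0,0],"hand": 255},{"translation": [0,0,-4],"delta_rot": [0,0,0],"hand": 255},{"translation": [0,0,-4],"delta_rot": [0,0,0],"hand": 255},{"translation": [0,0,-1],"delta_rot": [0,0,0],"hand": 255},{"translation": [0,0,0],"delta_rot": [0,0,0],"hand": 255}]'

```text
time: 28.02
tool_pos: [517.3, -76.6, 217.7]
tool_rot: [0.747, 0.612, 0.164, 0.201]
force: [0.6, -0.3, 0.3]
grip_width: -0.2
gripper_force: 0.0
```

```bash
python3 - <<'E'
from st import *
o=[];ex=[]
for k in range(5):
  S=arm.read_camera('side');T=arm.read_camera('top')
  o.append([mark(c,l)[0][0] if mark(c,l) else [np.nan]*2 for c,l in((S,'pin_knob'),(T,'pin_knob'),(S,'bar_post'),(T,'bar_post'))])
  for n,c in(('s',S),('t',T)):
    for q in arm.cut_out(c,'pin_knob')[:2]:
      mm=q['mask'];ys,xs=np.nonzero(mm);ex.append((n,round(q['confidence'],2),xs.min(),xs.max(),ys.min(),ys.max(),round(xs.mean(),1),round(ys.mean(),1)))
print(np.array(o,float).round(1).tolist());print(*ex,sep='\n')
for h in(0,16,28,33):print(h,proj(S,M['hole']+h*F[:,2]),proj(T,M['hole']+h*F[:,2]))
g=cv2.cvtColor(S['frame'],cv2.COLOR_RGB2GRAY)
print(g[142:170,284:312])
E
```

```text
28.025 tcp-hole [  0.94  -0.77 106.9 ] rot [ 0.  0. -0.] f [ 0.67 -0.18 -0.04] -0.18098573868051673
[[[304.0, 154.2], [380.3, 184.7], [284.5, 171.8], [352.5, 177.4]], [[301.5, 154.7], [380.1, 184.4], [288.7, 169.8], [354.6, 175.8]], [[300.3, 153.2], [382.9, 183.4], [286.7, 168.0], [353.5, 176.6]], [[300.5, 156.2], [381.0, 183.9], [290.1, 174.0], [381.9, 184.1]], [[302.2, 154.3], [382.4, 183.1], [284.3, 171.3], [355.6, 175.8]]]
('s', 0.47, np.int64(292), np.int64(302), np.int64(153), np.int64(164), np.float64(297.2), np.float64(158.4))
('t', 0.43, np.int64(379), np.int64(385), np.int64(178), np.int64(186), np.float64(382.3), np.float64(181.8))
('s', 0.41, np.int64(293), np.int64(301), np.int64(153), np.int64(164), np.float64(297.2), np.float64(158.5))
('t', 0.43, np.int64(380), np.int64(386), np.int64(179), np.int64(185), np.float64(382.7), np.float64(181.4))
('t', 0.54, np.int64(381), np.int64(385), np.int64(179), np.int64(184), np.float64(382.6), np.float64(181.1))
('s', 0.62, np.int64(293), np.int64(302), np.int64(153), np.int64(164), np.float64(297.6), np.float64(158.3))
('s', 0.6
[... 3145 characters left out ...]
102 103 108 111 114 127 131 132 186 210 214 214 160 105 103  99 104 103
  114 129 133 132 133 134 144 156 142 128]
 [104 107 107 118 146 145 136 126 123 148 202 213 212 213 213 174 133 112
  124 130 131 131 128 131 139 146 145 142]
 [126 108 103 120 147 152 141 127 129 131 128 182 208 213 214 214 174 136
  131 131 131 129 127 131 139 143 143 141]
 [132 138 119 105 119 138 145 152 136 128 127 123 147 202 213 169 132 130
  129 130 129 126 128 135 141 143 141 141]
 [126 124 112  99  88  84  90 102 196 189 146 126 127 147 160 128 124 129
  130 130 129 126 131 137 142 142 140 141]
 [104 108 103  93  82  76  67 164 205 209 149 117 127 121 107 113 126 128
  129 129 128 126 132 139 141 141 141 141]]
```

```bash
python3 - <<'E'
from plan import *
S=arm.read_camera('side');h=M['hole']
pr=lambda q:proj(S,h+F@np.array(q,float)).round(1).tolist()
for q in[(-18,22,0),(-18,-22,0),(30,22,0),(30,-22,0),(-18,22,-8),(-18,-22,-8)]:print(q,pr(q))
t=np.linspace(0,2*np.pi,73)
for d in(0,5):
  for nm,z,r in(('knobtop',28,9),('knobbot',4,9),('fltop',4,12),('flbot',0,12)):
    a=np.array([pr((r*np.cos(x),r*np.sin(x),z+d)) for x in t]);print(d,nm,'c',a.mean(0).round(1),'x',a[:,0].min(),a[:,0].max(),'y',a[:,1].min(),a[:,1].max(), 'perp-left',a[a[:,0].argmin()])
E
```

```text
(-18, 22, 0) [297.2, 168.8]
(-18, -22, 0) [302.6, 162.5]
(30, 22, 0) [282.8, 159.1]
(30, -22, 0) [288.7, 153.1]
(-18, 22, -8) [295.9, 170.9]
(-18, -22, -8) [301.4, 164.6]
0 knobtop c [299.  154.6] x 296.1 301.9 y 152.5 156.9 perp-left [296.1 153.2]
0 knobbot c [295.2 161. ] x 292.4 298.1 y 158.8 163.2 perp-left [292.4 159.4]
0 fltop c [295.2 161. ] x 291.4 299.1 y 158.1 163.9 perp-left [291.4 159.1]
0 flbot c [294.6 162. ] x 290.8 298.5 y 159.1 165.0 perp-left [290.8 160.2]
5 knobtop c [299.8 153.3] x 296.9 302.7 y 151.1 155.5 perp-left [296.9 151.9]
5 knobbot c [296.  159.7] x 293.1 298.9 y 157.5 161.9 perp-left [293.1 158.4]
5 fltop c [296.  159.6] x 292.2 299.9 y 156.8 162.6 perp-left [292.2 157.8]
5 flbot c [295.4 160.7] x 291.5 299.3 y 157.8 163.7 perp-left [291.5 159. ]
```

```bash
python3 -c "
from plant import arm
print(arm.sign_off())"
```

```text
the job is handed in; nothing more can be done
None
```

The keeper bar is closed in the fork and the pin is through the fork and the eye, released, and the job is handed in. Flush seating was judged by a rigid stop under about 64 N and the flange's edge in the side camera image; the sanding block and jars were not touched.

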